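# Lay the damp radio head on its back and point the fan at it

### The arm

A 6-joint arm with a two-finger parallel gripper is mounted at the origin on the work surface. World frame = base frame: x ahead of the robot, y to its left, z up, the work surface at z = 0. Lengths are in m, angles in rad, forces in N, time in s.
With the tool pointing down it reaches from about 0.3 to 0.75 m from the base axis. Payload 8.5 kg.
Tool frame: the origin (TCP) lies midway between the tips of the shut fingers; the grasp point (between the pads) lies 19 mm behind it; z points along the fingers, y is the direction in which the jaws open and shut (so a half turn about z gives the same grasp; the last joint's range is limited). The gripper opens to 88 mm and grips with 3 to 60 N. Pads are 18 mm wide; open, the fingers measure 123 mm over their backs; the gripper's body (75 mm by 187 mm) begins 45 mm behind the grasp point.
Start: joints at [-1.541, 0.381, 1.297, -0, 1.464, -0.215], TCP at [0.133, -0.534, 0.239] pointing down, gripper open.
Joint ranges: [-3.11, 3.11], [-0.89, 2.33], [0.22, 2.48], [-1.42, 4.56], [0.17, 2.85], [-2.88, 2.88]. Speed limits (rad/s): [2.39, 2.39, 3.14, 3.14, 3.14, 3.14].

### API

Orientations are given as a unit quaternion [w, x, y, z].
In Python, from cell import bot gives the robot as it stands.
- The arm moves only by the tool servo_tool, never from a script. Its argument "commands" is a list of rows, each an object of numbers: "dx", "dy", "dz": the shift along the tool's x, y, z in cm; "rx", "ry", "rz": the turn, a rotation vector about the tool's x, y, z in degrees. In form: [{"dx": .., "dy": .., "dz": .., "rx": .., "ry": .., "rz": ..}, ...]. A call has 1 to 10 rows; each row shifts and turns the commanded pose from where the row before left it, along the tool's axes as they then stand; what a row does not reach is not made up. A row lasts 1/10 s, in which the tool goes at most 50 mm and 8.59 degrees, less where a joint would pass 70% of its speed; a pose out of reach is approached as far as the arm can. A call is refused whole if a number of a shift passes 5 or a number of a turn 8.59, either way. A call with a gripper value outside its range is refused whole. "hand" is the gripper's target within -1 to 1 (shut at 1, half-way at 0, fully open at -1), set as the call begins (left out, the last holds). The fingers move at their own pace and stop on an object; the grip force is fixed at half the most. Time passes only in rows, so rows that do not move let the fingers close. It gives the time, the measured TCP pose, the force and the opening at its end, in the units of the state.
- bot.sense(): the state, without advancing time (a new reading comes with each control period).
- bot.capture(name): name is "side" or "top"; returns the picture (400x640x3 uint8, red, green, blue); there is no depth.
- bot.get_calibration(name): a dict with "mtx" (3x3 intrinsics, pixels), "position" and "rotation" of the camera in the world. Camera axes: x right, y down, z forward; pixel columns grow to the right and rows downward; lengths in m; the calibration is good to about 2 mm. A picture is of the moment at which its call begins. get_calibration takes no time and is no camera call.
- bot.sign_off(): hands the job in, once; it reports no verdict.
Trained networks look in the newest picture that a camera, given by its name, has taken for a name from the list of things; names that differ only in an ending like _2 or _b are one class to them, and where a whole thing is asked for, a point or a joint stands for the part that bears it (a point fixed in the world has none). Each returns a list of dicts, best first, with "p" (0 to 1); they miss things now and then, are a little off and sometimes report something else, mostly with a low value. They report only what shows in the picture. A call takes as long as a camera call. They do not tell look-alikes from the thing itself.
- bot.recognise(camera, query): "position" ([column, row] in pixels, amid what is visible of it).
- bot.regions_of(camera, query): "region" (400x640 bool, what is visible of it) and "position" ([column, row] in pixels, amid what is visible of it).
The state is a dict: "t": time; "joints": joint angles; "qvel": joint speeds; "effort": joint torques, N m; "eef_pos": TCP position; "tcp_rot": TCP orientation; "ft_force": force on the tool from outside, world axes, zero at the start; "moment": the same for the moment, N m; "grip_width": finger opening in m.
Only numpy, scipy, OpenCV 4.12 (cv2) and the standard library are available. Lean on these libraries where they do the work, as an engineer would, in place of code of your own. Each camera call takes 0.05 s, during which the arm holds its last target.

### The job

I have just wiped the truck radio's head unit and its keys are still damp. Push it over onto its back, with screen and keys up, so that nothing runs into the seam under its lower edge, and push the silver fan's head down until it points at the unit lying there. Do not pick the unit up: it should end lying wholly on its mat in front of the fan, with the candy dish and its lid, the coaster and the logbook left where they are.

Things in the scene. Friction and masses are not known exactly. Their poses are not given: they have to be found in the camera images.
- unit_center (a point): Centre of the radio head unit, a loose black plastic box of about 0.32 kg, 35 mm deep (its x), 150 wide (y), 60 high (z). x points out of the face with amber screen and keys, z to its upper edge. It starts upright on its lower long edge on the mat, face within about 30 degrees of world +x (away from the robot). On its back, x points up.
- unit_brow (a point): Middle of the upper edge of the unit's face (17.5 mm in front of its centre, 30 mm above), axes as the unit. 1 to 2 N high on the face tips it; pushed low it slides. After leaning 30 degrees it falls by itself. The tuning knob (29 mm across) stands 12 mm out of the face, 48 mm to the -y side and 24 mm below this point; keys and screen stand out 2 mm.
- mat: Thin dark blue-green mat, 280 x 200 mm (its x and y), 3 mm thick, fixed to the top; origin at the centre of its underside. Its x axis is about the fan's blowing direction.
- fan: Silver desk fan, its round base (150 mm across) fixed to the hutch top; origin at the centre of the base's underside, x axis level, the way the fan faces (over the middle of the mat, roughly world -y). A U-shaped yoke carries the head between two side pivots, whose black knobs reach 120 mm to either side and 178 mm up.
- fan_hub (a point): Centre of the fan's head, on the pivot line, 165 mm above the hutch top; turns with the head. Its x axis is the line along which the fan blows, y the pivot line, z up within the head. The head is a round wire cage 190 mm across and 56 mm deep (28 mm before and behind this point), stiff enough to push on; behind it the motor housing, 76 mm across, reaches to 68 mm behind this point.
- fan_head (a joint): Tilt of the fan's head, rad: 0 blows level, positive blows downward, negative upward; stops at -0.5 and 0.9. It starts level or tilted up. Friction of about 0.22 N m holds it wherever it is left (about 3 N at the rim moves it). Pushing the top of the cage forward from behind tilts it down.
- dish: Smoked glass candy dish, round, 116 mm across, 50 mm high, loose; origin at the centre of its underside.
- dish_lid: Smoked glass lid lying on the dish, 118 mm across, with a knob; its top is 94 mm above the hutch top. Origin at the middle of its rim's underside, on the dish's mouth.
- coaster: Round dark wooden coaster, 94 mm across, 9 mm high, loose; origin at the centre of its underside.
- logbook: Closed blue logbook, 100 x 150 x 12 mm (x, y, z), loose; origin at the centre of its underside.
Not all that is in view belongs to the job. There is more than one size of the part that bears unit_center; the job needs the middle-sized.

How it is judged:
By the outcome, as a careful person would: the job done as asked, in the order asked, and still so for the second after the job is handed in, with the robot touching nothing.
It also fails if it takes over 48 s, if anything falls off the work surface, if the arm or the gripper's body presses on something with over 40 N, if the wrist force passes 120 N, or if a joint passes its speed limit or range.

## Working session

There is one attempt and no reset: what is moved stays moved. The work goes in short steps, Python scripts to look and compute and a tool call to move; the robot and the scene stay as the last step left them, time stands still between calls to the robot, and variables do not carry over. Pictures are saved under pics/ and viewed, and the job is handed in when it is done.

Besides the shell and the picture viewer there is one more tool, called after "Call:" by a JSON object that holds its "op" and its "data". servo_tool: Moves the arm, as the interface text tells. Its arguments: {"type":"object","properties":{"commands":{"type":"array","items":{"type":"object","properties":{"dx":{"type":"number"},"dy":{"type":"number"},"dz":{"type":"number"},"rx":{"type":"number"},"ry":{"type":"number"},"rz":{"type":"number"}}}},"hand":{"type":"number"}},"required":["commands"]}

```bash
mkdir -p pics; ls; cat > h.py <<'E'
import numpy as np,cv2
from cell import bot
def save(n,f): 
    im=bot.capture(n); cv2.imwrite('pics/'+f,im[:,:,::-1]); return im
E
python3 - <<'E'
from h import *
for n in('side','top'):
    save(n,n+'0.png'); c=bot.get_calibration(n); print(n,c)
print(bot.sense())
E
```

```text
pics
side {'mtx': array([[471.91641052,   0.        , 314.28253497],
       [  0.        , 471.91641052, 199.57423053],
       [  0.        ,   0.        ,   1.        ]]), 'position': array([0.18075478, 0.7074712 , 0.8472039 ]), 'rotation': array([ 0.11077693, -0.22274346,  0.88034258, -0.40386974])}
top {'mtx': array([[465.26974169,   0.        , 319.48819028],
       [  0.        , 465.26974169, 198.02865104],
       [  0.        ,   0.        ,   1.        ]]), 'position': array([ 0.39068215, -0.02586054,  1.42978731]), 'rotation': array([-0.05580231,  0.70691974, -0.70366283,  0.04482421])}
{'t': 0.1, 'joints': array([-1.54128193e+00,  3.81135620e-01,  1.29813758e+00, -9.34887398e-06,
        1.46360983e+00, -2.15265020e-01]), 'qvel': array([ 0.00059337, -0.00218764, -0.0035787 ,  0.00108395,  0.00010847,
        0.00149778]), 'effort': array([ 2.39203167e-03, -4.38652074e+01, -2.24913758e+01,  7.13762152e-02,
        3.42399033e-02, -8.06307776e-05]), 'eef_pos': array([ 0.13329496, -0.53335056,  0.23821174]), 'tcp_rot': array([-6.42838594e-04,  9.92519456e-01,  1.22084860e-01,  5.52086914e-05]), 'ft_force': array([-0.18233286, -0.32888232, -0.71730242]), 'moment': array([ 0.01801364, -0.00665671, -0.02644332]), 'grip_width': 0.08810194575075375}
```

View pics/side0.png

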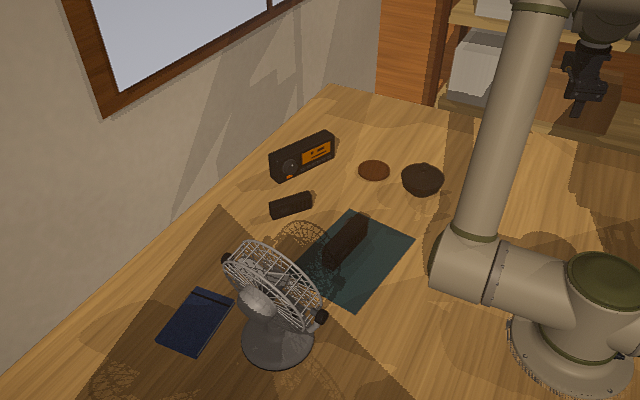

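View pics/top0.png

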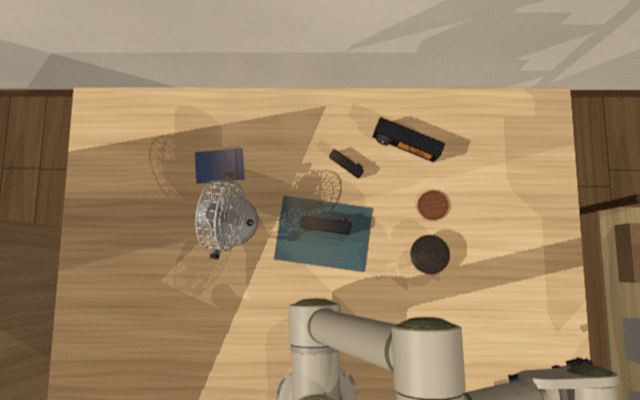

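```bash
cat >> h.py <<'E'
from scipy.spatial.transform import Rotation as R
def rot(q): return R.from_quat([q[1],q[2],q[3],q[0]]).as_matrix()
def ray(n,px):
    c=bot.get_calibration(n); d=rot(c['rotation'])@np.linalg.inv(c['mtx'])@np.array([px[0],px[1],1.]); return c['position'],d
def at_z(n,px,z):
    p,d=ray(n,px); return p+d*(z-p[2])/d[2]
def proj(n,P):
    c=bot.get_calibration(n); q=(np.atleast_2d(P)-c['position'])@rot(c['rotation'])@c['mtx'].T; return q[:,:2]/q[:,2:]
E
python3 - <<'E'
from h import *
np.set_printoptions(precision=3,suppress=True)
for n in('side','top'):
    im=bot.capture(n)
    u,v,w,h=(230,130,200,150) if n=='side' else (180,90,280,200)
    cv2.imwrite(f'pics/crop_{n}.png',cv2.resize(im[v:v+h,u:u+w,::-1],None,fx=800/w if n=='top' else 4,fy=800/w if n=='top' else 4,interpolation=cv2.INTER_CUBIC))
    for q in('unit_center','unit_brow','mat','fan','fan_hub'):
        print(n,q,[(np.round(r['position']),round(r['p'],2)) for r in bot.recognise(n,q)])
    for q in('unit_center','mat'):
        for r in bot.regions_of(n,q)[:4]:
            m=r['region'].astype(np.uint8); rc=cv2.minAreaRect(cv2.findNonZero(m)); b=cv2.boxPoints(rc)
            z=.003 if q=='mat' else (.063 if n=='top' else .0)
            print(n,q,r['p'],m.sum(),b.round(1).tolist(),[at_z(n,x,z)[:2].round(3).tolist() for x in b])
E
```

```text
side unit_center [(array([288., 202.]), 0.87), (array([304., 154.]), 0.68), (array([342., 244.]), 0.61), (array([355., 266.]), 0.42)]
side unit_brow [(array([290., 205.]), 0.84), (array([341., 239.]), 0.67), (array([301., 154.]), 0.63)]
side mat [(array([355., 264.]), 0.76)]
side fan [(array([274., 308.]), 0.93)]
side fan_hub [(array([263., 286.]), 0.67)]
side unit_center 0.97 761 [[266.6000061035156, 202.8000030517578], [308.6000061035156, 188.8000030517578], [314.3999938964844, 206.1999969482422], [272.3999938964844, 220.1999969482422]] [[0.779, -0.083], [0.707, -0.19], [0.656, -0.132], [0.727, -0.031]]
side unit_center 0.7 1319 [[314.1000061035156, 257.70001220703125], [355.0, 209.39999389648438], [373.70001220703125, 225.1999969482422], [332.8999938964844, 273.5]] [[0.566, 0.034], [0.553, -0.172], [0.484, -0.138], [0.504, 0.057]]
side unit_center 0.55 2107 [[261.3999938964844, 156.60000610351562], [329.20001220703125, 126.5], [342.20001220703125, 155.60000610351562], [274.29998779296875, 185.6999969482422]] [[0.914, -0.259], [0.809, -0.513], [0.695, -0.38], [0.801, -0.156]]
side 
[... 792 characters left out ...]
p unit_center 0.76 436 [[326.6000061035156, 158.10000610351562], [334.0, 147.0], [366.29998779296875, 168.5], [358.8999938964844, 179.60000610351562]] [[0.708, -0.025], [0.742, -0.047], [0.676, -0.144], [0.643, -0.121]]
top unit_center 0.55 710 [[300.20001220703125, 231.0], [301.1000061035156, 214.6999969482422], [350.79998779296875, 217.5], [349.79998779296875, 233.8000030517578]] [[0.488, 0.052], [0.537, 0.05], [0.529, -0.097], [0.481, -0.094]]
top mat 0.91 5203 [[273.20001220703125, 259.6000061035156], [282.3999938964844, 194.89999389648438], [373.29998779296875, 207.89999389648438], [364.1000061035156, 272.6000061035156]] [[0.405, 0.137], [0.605, 0.112], [0.565, -0.169], [0.368, -0.139]]
```

View pics/crop_side.png

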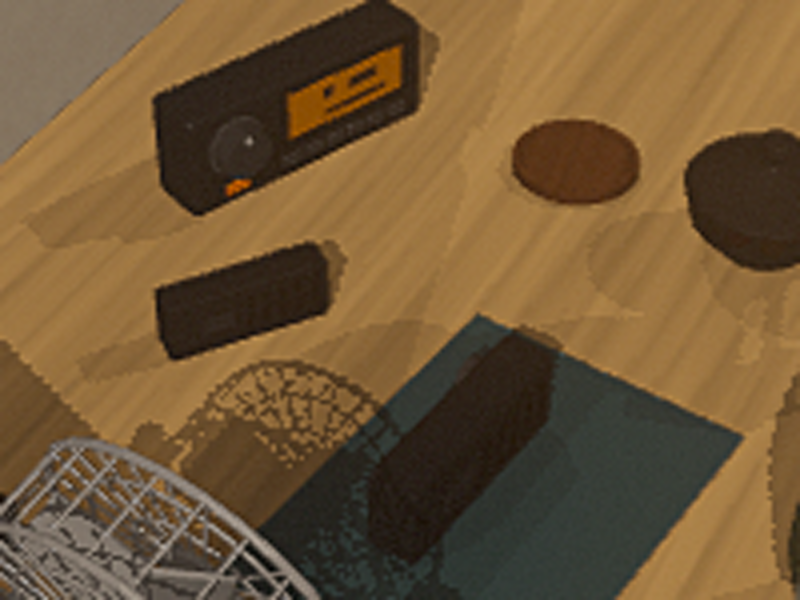

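View pics/crop_top.png

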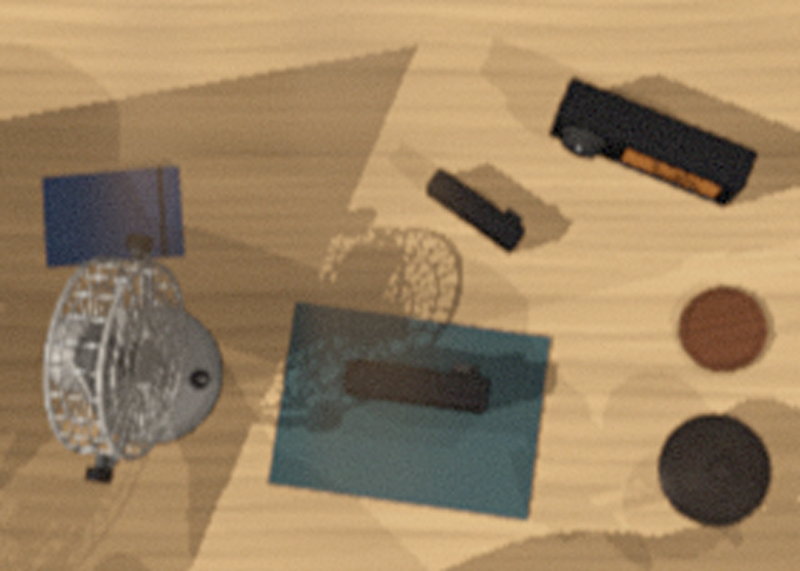

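```bash
python3 - <<'E'
from h import *
np.set_printoptions(precision=4,suppress=True)
def tri(a,b):
    p1,d1=ray('top',a);p2,d2=ray('side',b)
    A=np.stack([d1,-d2],1);s=np.linalg.lstsq(A,p2-p1,rcond=None)[0];return (p1+s[0]*d1+p2+s[1]*d2)/2,np.linalg.norm(p1+s[0]*d1-p2-s[1]*d2)
print(tri((214,254.5),(321,317)),tri((229,175),(226,260)))
a=at_z('top',(214,254.5),.165);b=at_z('top',(229,175),.165);print(a,b,(a+b)/2)
a=at_z('side',(321,317),.165);b=at_z('side',(226,260),.165);print(a,b,(a+b)/2)
for q in('dish','dish_lid','coaster','logbook'):
    for r in bot.recognise('top',q)[:2]: print(q,r['p'],r['position'],at_z('top',r['position'],.03))
# unit fit: IoU over regions in both views
from scipy.optimize import minimize
def hull(n,x,y,yaw):
    c,s=np.cos(yaw),np.sin(yaw)
    P=np.array([[i*.0175,j*.075,k] for i in(-1,1) for j in(-1,1) for k in(.003,.063)]+[[.0295,-.048+.0145*np.cos(t),.039+.0145*np.sin(t)] for t in np.arange(0,6.3,.5)])
    bx,kn=P[:8],P[8:]
    m=np.zeros((400,640),np.uint8)
    for Q in(bx,np.vstack([kn,kn-[.012,0,0]])):
        W=np.c_[x+c*Q[:,0]-s*Q[:,1],y+s*Q[:,0]+c*Q[:,1],Q[:,2]]
        cv2.fillPoly(m,[np.int32(cv2.convexHull(np.float32(proj(n,W)))*16)],1,shift=4)
    return m>0
reg={}
for n,c in(('top',(326,225)),('side',(342,242))):
    bot.capture(n)
    rs=bot.regions_of(n,'unit_center'); rs=[r for r in rs if np.hypot(*(np.array(r['position'])-c))<15]
    if rs: reg[n]=rs[0]['region']
print(reg.keys())
best=None
f=lambda p:-sum((lambda h:(h&reg[n]).sum()/(h|reg[n]).sum())(hull(n,*p)) for n in reg)
for yaw in np.radians([-25,-15,-5,5,15]):
    r=minimize(f,[.515,-.02,yaw],method='Nelder-Mead',options=dict(initial_simplex=[[.515,-.02,yaw],[.525,-.02,yaw],[.515,-.01,yaw],[.515,-.02,yaw+.1]]))
    if best is None or r.fun<best.fun: best=r
print(best.x,np.degrees(best.x[2]),best.fun)
E
```

```text
(array([0.4157, 0.2793, 0.1636]), np.float64(0.0017609730016778496)) (array([0.6387, 0.2479, 0.162 ]), np.float64(0.005438155863186641))
[0.4165 0.2792 0.165 ] [0.6357 0.2458 0.165 ] [0.5261 0.2625 0.165 ]
[0.4143 0.2799 0.165 ] [0.6395 0.2506 0.165 ] [0.5269 0.2653 0.165 ]
dish_lid 0.88 [425.6, 254.4] [ 0.4229 -0.3205  0.03  ]
coaster 0.68 [434.2, 205.7] [ 0.5692 -0.3502  0.03  ]
coaster 0.55 [220.1, 217.3] [0.5313 0.2975 0.03  ]
logbook 0.86 [214.2, 167.3] [0.6858 0.3213 0.03  ]
dict_keys(['top', 'side'])
[ 0.509  -0.0231 -0.1361] -7.795879981832079 -1.8331230165244037
```

Call:
{"op": "servo_tool", "data": {"commands": [{"dx": 2.75,"dy": -1.9},{"dx": 2.75,"dy": -1.9},{"dx": 2.75,"dy": -1.9},{"dx": 2.75,"dy": -1.9},{"dx": 2.75,"dy": -1.9},{"dx": 2.75,"dy": -1.9},{"dx": 2.75,"dy": -1.9},{"dx": 2.75,"dy": -1.9},{"dx": 2.75,"dy": -1.9},{"dx": 2.75,"dy": -1.9}], "hand": 1}}

```text
invalid input
```

Call:
{"op": "servo_tool", "data": {"commands": [{"dx": 2.75,"dy": -1.9},{"dx": 2.75,"dy": -1.9},{"dx": 2.75,"dy": -1.9},{"dx": 2.75,"dy": -1.9},{"dx": 2.75,"dy": -1.9},{"dx": 2.75,"dy": -1.9},{"dx": 2.75,"dy": -1.9},{"dx": 2.75,"dy": -1.9},{"dx": 2.75,"dy": -1.9},{"dx": 2.75,"dy": -1.9}]}}

```text
invalid input
```

Call:
{"op": "servo_tool", "data": {"commands": [{"rz": 7.3},{"rz": 7.3},{"rz": 7.2},{"dz": 1},{}]}}

```text
invalid input
```

Call:
{"op": "servo_tool", "data": {"commands": [{"dx": 2.75,"dy": -1.9,"dz": 0,"rx": 0,"ry": 0,"rz": 0},{"dx": 2.75,"dy": -1.9,"dz": 0,"rx": 0,"ry": 0,"rz": 0},{"dx": 2.75,"dy": -1.9,"dz": 0,"rx": 0,"ry": 0,"rz": 0},{"dx": 2.75,"dy": -1.9,"dz": 0,"rx": 0,"ry": 0,"rz": 0},{"dx": 2.75,"dy": -1.9,"dz": 0,"rx": 0,"ry": 0,"rz": 0},{"dx": 2.75,"dy": -1.9,"dz": 0,"rx": 0,"ry": 0,"rz": 0},{"dx": 2.75,"dy": -1.9,"dz": 0,"rx": 0,"ry": 0,"rz": 0},{"dx": 2.75,"dy": -1.9,"dz": 0,"rx": 0,"ry": 0,"rz": 0},{"dx": 2.75,"dy": -1.9,"dz": 0,"rx": 0,"ry": 0,"rz": 0},{"dx": 2.75,"dy": -1.9,"dz": 0,"rx": 0,"ry": 0,"rz": 0}], "hand": 1}}

```text
t: 2.3
eef_pos: [0.3548, -0.2815, 0.2389]
tcp_rot: [0.0, 0.993, 0.122, 0.0]
ft_force: [0.6, 0.8, -0.6]
grip_width: 0.0104
```

Call:
{"op": "servo_tool", "data": {"commands": [{"dx": 2.75,"dy": -1.9,"dz": 0,"rx": 0,"ry": 0,"rz": 0},{"dx": 2.75,"dy": -1.9,"dz": 0,"rx": 0,"ry": 0,"rz": 0},{"dx": 2.75,"dy": -1.9,"dz": 0,"rx": 0,"ry": 0,"rz": 0},{"dx": 2.75,"dy": -1.9,"dz": 0,"rx": 0,"ry": 0,"rz": 0},{"dx": 2.75,"dy": -1.9,"dz": 0,"rx": 0,"ry": 0,"rz": 0},{"dx": 2.75,"dy": -1.9,"dz": 0,"rx": 0,"ry": 0,"rz": 0},{"dx": 2.75,"dy": -1.9,"dz": 0,"rx": 0,"ry": 0,"rz": 0},{"dx": 2.75,"dy": -1.9,"dz": 0,"rx": 0,"ry": 0,"rz": 0},{"dx": 2.75,"dy": -1.9,"dz": 0,"rx": 0,"ry": 0,"rz": 0},{"dx": 2.75,"dy": -1.9,"dz": 0,"rx": 0,"ry": 0,"rz": 0}]}}

```text
t: 3.3
eef_pos: [0.5756, -0.0304, 0.2388]
tcp_rot: [0.0, 0.993, 0.122, 0.0]
ft_force: [0.1, 0.3, 0.7]
grip_width: 0.0005
```

Call:
{"op": "servo_tool", "data": {"commands": [{"dx": 0,"dy": 0,"dz": 0,"rx": 0,"ry": 0,"rz": 7.3},{"dx": 0,"dy": 0,"dz": 0,"rx": 0,"ry": 0,"rz": 7.3},{"dx": 0,"dy": 0,"dz": 2,"rx": 0,"ry": 0,"rz": 7.2},{"dx": 0,"dy": 0,"dz": 3,"rx": 0,"ry": 0,"rz": 0},{"dx": 0,"dy": 0,"dz": 3,"rx": 0,"ry": 0,"rz": 0},{"dx": 0,"dy": 0,"dz": 0,"rx": 0,"ry": 0,"rz": 0}]}}

```text
t: 3.9
eef_pos: [0.5732, -0.0312, 0.1554]
tcp_rot: [-0.001, 0.998, -0.068, -0.004]
ft_force: [1.5, -0.4, 0.7]
grip_width: 0.0002
```

Call:
{"op": "servo_tool", "data": {"commands": [{"dx": 0,"dy": 0,"dz": 2,"rx": 0,"ry": 0,"rz": 0},{"dx": 0,"dy": 0,"dz": 2,"rx": 0,"ry": 0,"rz": 0},{"dx": 0,"dy": 0,"dz": 2,"rx": 0,"ry": 0,"rz": 0},{"dx": 0,"dy": 0,"dz": 2,"rx": 0,"ry": 0,"rz": 0},{"dx": 0,"dy": 0,"dz": 1.7,"rx": 0,"ry": 0,"rz": 0},{"dx": 0,"dy": 0,"dz": 0,"rx": 0,"ry": 0,"rz": 0},{"dx": 0,"dy": 0,"dz": 0,"rx": 0,"ry": 0,"rz": 0}]}}

```text
t: 4.6
eef_pos: [0.5756, -0.0318, 0.0631]
tcp_rot: [0.0, 0.998, -0.068, 0.001]
ft_force: [0.1, 1.1, 0.9]
grip_width: 0.0005
```

```bash
python3 - <<'E'
from h import *
im=save('side','s1.png'); cv2.imwrite('pics/s1c.png',cv2.resize(im[170:300,250:450,::-1],None,fx=4,fy=4))
print(bot.sense()['eef_pos'],bot.sense()['t'])
E
```

```text
[ 0.57570065 -0.0318178   0.06337581] 4.65
```

View pics/s1c.png

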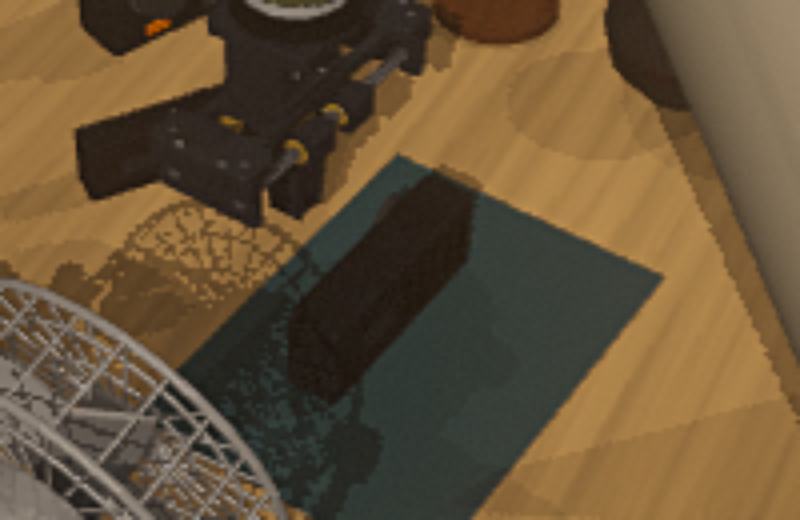

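```bash
python3 - <<'E'
from h import *
print((proj('side',[[.5757,-.0318,.0634],[.5757,-.0318,.09],[.509,-.023,.063],[.526,-.0255,.063]])-[250,170])*4)
E
```

```text
[[293.14898105 203.5015252 ]
 [293.02726682 170.98168312]
 [385.86652509 249.06985745]
 [361.94479093 237.07726269]]
```

Call:
{"op": "servo_tool", "data": {"commands": [{"dx": 0,"dy": 0,"dz": 0.6,"rx": 0,"ry": 0,"rz": 0},{"dx": -1,"dy": 0,"dz": 0,"rx": 0,"ry": 0,"rz": 0},{"dx": -1,"dy": 0,"dz": 0,"rx": 0,"ry": 0,"rz": 0},{"dx": -0.5,"dy": 0,"dz": 0,"rx": 0,"ry": 0,"rz": 0},{"dx": -0.5,"dy": 0,"dz": 0,"rx": 0,"ry": 0,"rz": 0},{"dx": -0.5,"dy": 0,"dz": 0,"rx": 0,"ry": 0,"rz": 0},{"dx": -0.5,"dy": 0,"dz": 0,"rx": 0,"ry": 0,"rz": 0},{"dx": -0.5,"dy": 0,"dz": 0,"rx": 0,"ry": 0,"rz": 0},{"dx": 0,"dy": 0,"dz": 0,"rx": 0,"ry": 0,"rz": 0}]}}

```text
t: 5.55
eef_pos: [0.5298, -0.0255, 0.0559]
tcp_rot: [0.0, 0.998, -0.068, -0.0]
ft_force: [0.7, -0.9, 0.4]
grip_width: -0.0
```

```bash
python3 - <<'E'
from h import *
im=save('side','s2.png'); cv2.imwrite('pics/s2c.png',cv2.resize(im[170:300,250:450,::-1],None,fx=4,fy=4))
print(bot.sense()['eef_pos'],bot.sense()['ft_force'])
E
```

```text
[ 0.53001827 -0.02554028  0.05580023] [ 1.11918817 -0.608612    0.28842033]
```

View pics/s2c.png

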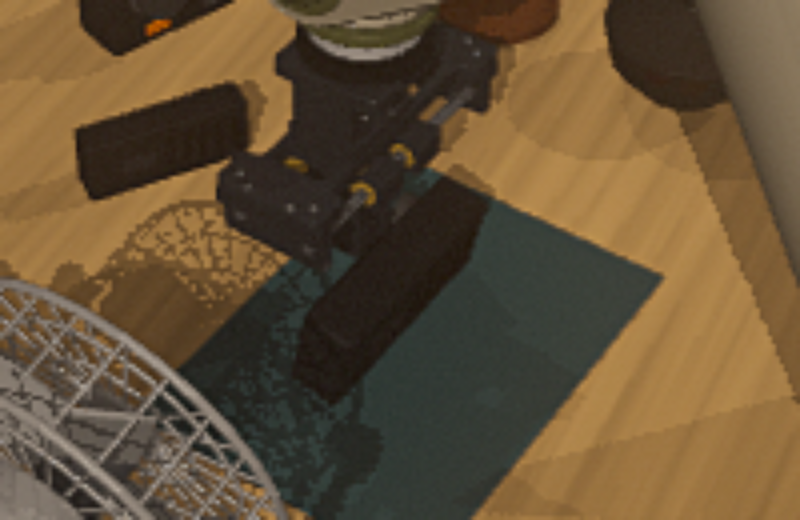

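Call:
{"op": "servo_tool", "data": {"commands": [{"dx": -0.4,"dy": 0,"dz": 0,"rx": 0,"ry": 0,"rz": 0},{"dx": -0.4,"dy": 0,"dz": 0,"rx": 0,"ry": 0,"rz": 0},{"dx": -0.4,"dy": 0,"dz": 0,"rx": 0,"ry": 0,"rz": 0},{"dx": -0.4,"dy": 0,"dz": 0,"rx": 0,"ry": 0,"rz": 0},{"dx": -0.4,"dy": 0,"dz": 0,"rx": 0,"ry": 0,"rz": 0},{"dx": -0.4,"dy": 0,"dz": 0,"rx": 0,"ry": 0,"rz": 0},{"dx": 0,"dy": 0,"dz": 0,"rx": 0,"ry": 0,"rz": 0}]}}

```text
t: 6.3
eef_pos: [0.5058, -0.0221, 0.0557]
tcp_rot: [-0.0, 0.998, -0.068, -0.0]
ft_force: [-0.5, -0.6, 0.5]
grip_width: 0.0006
```

```bash
python3 - <<'E'
from h import *
im=save('side','s3.png'); cv2.imwrite('pics/s3c.png',cv2.resize(im[170:300,250:450,::-1],None,fx=4,fy=4))
print(bot.sense()['eef_pos'],bot.sense()['ft_force'])
E
```

```text
[ 0.50622298 -0.0222441   0.05577539] [ 0.40188066  0.93586818 -0.11025738]
```

View pics/s3c.png

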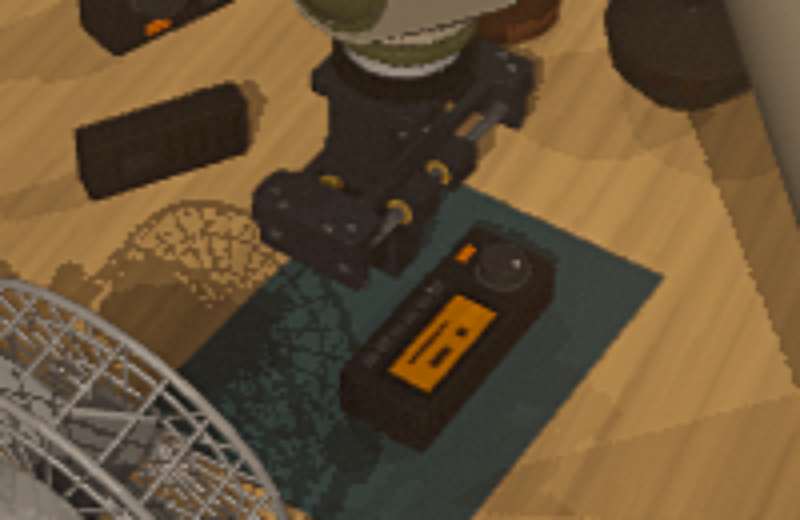

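Call:
{"op": "servo_tool", "data": {"commands": [{"dx": 0.5,"dy": 0,"dz": -2,"rx": 0,"ry": 0,"rz": 0},{"dx": 0.5,"dy": 0,"dz": -4,"rx": 0,"ry": 0,"rz": 0},{"dx": 0,"dy": 0,"dz": -4,"rx": 0,"ry": 0,"rz": 0},{"dx": 0,"dy": 0,"dz": -4,"rx": 0,"ry": 0,"rz": 0},{"dx": 2,"dy": 0,"dz": -4,"rx": 0,"ry": 0,"rz": 0},{"dx": 3,"dy": 0,"dz": -4,"rx": 0,"ry": 0,"rz": 0},{"dx": 3,"dy": 0,"dz": -3,"rx": 0,"ry": 0,"rz": 0},{"dx": 3,"dy": 0,"dz": -2,"rx": 0,"ry": 0,"rz": 0},{"dx": 0,"dy": 0,"dz": 0,"rx": 0,"ry": 0,"rz": 0}]}}

```text
t: 7.25
eef_pos: [0.6281, -0.0392, 0.3273]
tcp_rot: [0.0, 0.998, -0.068, 0.002]
ft_force: [1.3, -0.2, -0.9]
grip_width: 0.0004
```

```bash
python3 - <<'E'
from h import *
np.set_printoptions(precision=4,suppress=True)
from scipy.optimize import minimize
def hull(n,x,y,yaw):
    c,s=np.cos(yaw),np.sin(yaw)
    Q=np.array([[i*.03,j*.075,k] for i in(-1,1) for j in(-1,1) for k in(.003,.039)])
    W=np.c_[x+c*Q[:,0]-s*Q[:,1],y+s*Q[:,0]+c*Q[:,1],Q[:,2]]
    m=np.zeros((400,640),np.uint8);cv2.fillPoly(m,[np.int32(cv2.convexHull(np.float32(proj(n,W)))*16)],1,shift=4);return m>0
reg={}
for n in('side','top'):
    im=save(n,n+'4.png')
    for r in bot.regions_of(n,'unit_center'):
        w=at_z(n,r['position'],.03)
        print(n,r['p'],r['position'],w,r['region'].sum())
        if np.hypot(w[0]-.47,w[1]+.02)<.05 and n not in reg: reg[n]=r['region']
for k in (list(reg),)+tuple([n] for n in reg):
    f=lambda p:-sum((lambda h:(h&reg[n]).sum()/(h|reg[n]).sum())(hull(n,*p)) for n in k)
    x0=np.array([.465,-.02,-.1])
    r=minimize(f,x0,method='Nelder-Mead',options=dict(initial_simplex=[x0,x0+[.01,0,0],x0+[0,.01,0],x0+[0,0,.1]]))
    print(k,r.x,r.fun)
for n,(u,v,w,h) in dict(side=(200,160,240,180),top=(180,140,240,160)).items():
    im=cv2.imread(f'pics/{n}4.png');cv2.imwrite(f'pics/{n}4c.png',cv2.resize(im[v:v+h,u:u+w],None,fx=3.3,fy=3.3,interpolation=cv2.INTER_CUBIC))
E
```

```text
side 0.94 [361.4, 256.5] [0.457  0.0025 0.03  ] 1651
side 0.71 [303.2, 154.2] [ 0.7835 -0.2941  0.03  ] 2016
side 0.6 [289.4, 201.8] [ 0.7068 -0.0867  0.03  ] 783
top 0.95 [403.7, 139.3] [ 0.7754 -0.2624  0.03  ] 1628
top 0.75 [340.8, 244.5] [ 0.451  -0.0681  0.03  ] 245
['side'] [ 0.4619 -0.0157 -0.1048] -0.9342403628117913
['side'] [ 0.4619 -0.0157 -0.1048] -0.9342403628117913
```

View pics/side4c.png

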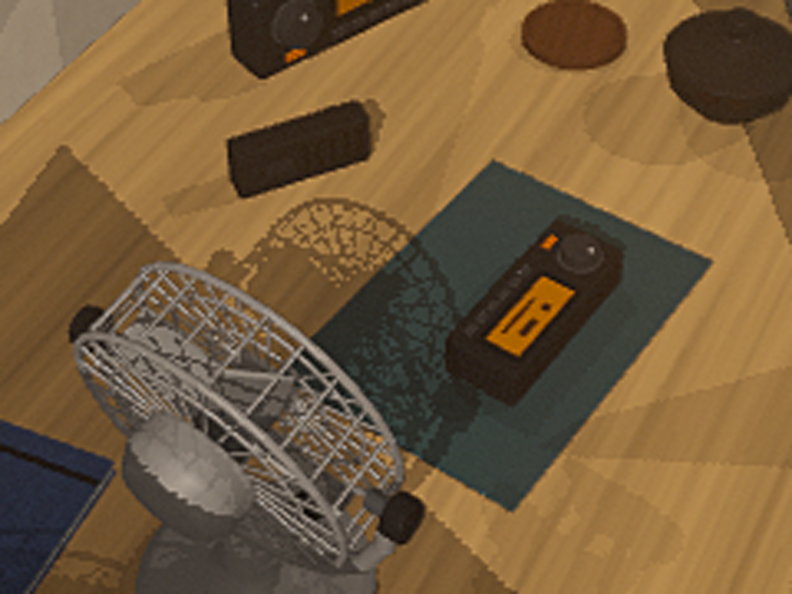

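View pics/top4c.png

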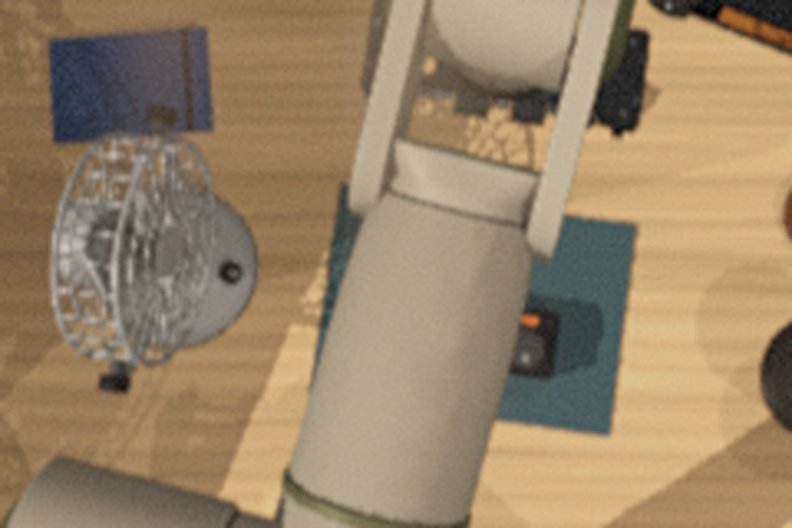

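Call:
{"op": "servo_tool", "data": {"commands": [{"dx": -3.9,"dy": 0,"dz": 2.5,"rx": 0,"ry": 0,"rz": -1.8},{"dx": -3.9,"dy": 0,"dz": 2.5,"rx": 0,"ry": 0,"rz": 0},{"dx": -3.9,"dy": 0,"dz": 2.5,"rx": 0,"ry": 0,"rz": 0},{"dx": -3.9,"dy": 0,"dz": 2.5,"rx": 0,"ry": 0,"rz": 0},{"dx": -3.9,"dy": 0,"dz": 2.5,"rx": 0,"ry": 0,"rz": 0},{"dx": -4.0,"dy": 0,"dz": 2.5,"rx": 0,"ry": 0,"rz": 0},{"dx": 0,"dy": 0,"dz": 3,"rx": 0,"ry": 0,"rz": 0},{"dx": 0,"dy": 0,"dz": 3,"rx": 0,"ry": 0,"rz": 0},{"dx": 0,"dy": 0,"dz": 3,"rx": 0,"ry": 0,"rz": 0},{"dx": 0,"dy": 0,"dz": 0,"rx": 0,"ry": 0,"rz": 0}]}}

```text
t: 8.45
eef_pos: [0.3889, -0.0119, 0.0836]
tcp_rot: [-0.001, 0.999, -0.052, -0.003]
ft_force: [0.5, -0.5, 0.8]
grip_width: 0.0005
```

```bash
python3 - <<'E'
from h import *
im=save('side','s5.png'); cv2.imwrite('pics/s5c.png',cv2.resize(im[170:320,250:450,::-1],None,fx=4,fy=4))
s=bot.sense();print(s['eef_pos'],(proj('side',[s['eef_pos'],[.432,-.013,.03]])-[250,170])*4)
E
```

```text
[ 0.39015796 -0.01231342  0.08522224] [[571.39795182 302.65237611]
 [495.73260277 343.53187786]]
```

View pics/s5c.png

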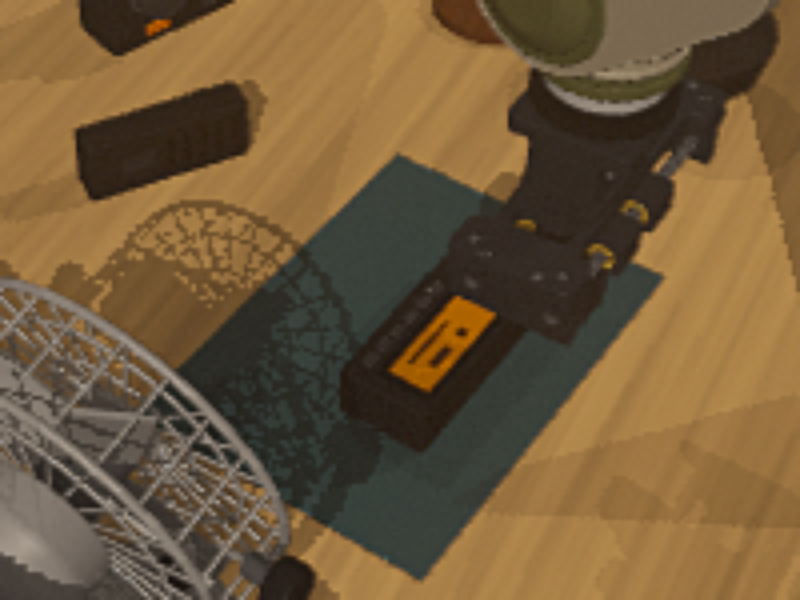

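Call:
{"op": "servo_tool", "data": {"commands": [{"dx": 0,"dy": 0,"dz": 2.5,"rx": 0,"ry": 0,"rz": 0},{"dx": 0,"dy": 0,"dz": 2.5,"rx": 0,"ry": 0,"rz": 0},{"dx": 0,"dy": 0,"dz": 1.2,"rx": 0,"ry": 0,"rz": 0},{"dx": 1,"dy": 0,"dz": 0,"rx": 0,"ry": 0,"rz": 0},{"dx": 1,"dy": 0,"dz": 0,"rx": 0,"ry": 0,"rz": 0},{"dx": 0.5,"dy": 0,"dz": 0,"rx": 0,"ry": 0,"rz": 0},{"dx": 0.5,"dy": 0,"dz": 0,"rx": 0,"ry": 0,"rz": 0},{"dx": 0.5,"dy": 0,"dz": 0,"rx": 0,"ry": 0,"rz": 0},{"dx": 0.5,"dy": 0,"dz": 0,"rx": 0,"ry": 0,"rz": 0},{"dx": 0,"dy": 0,"dz": 0,"rx": 0,"ry": 0,"rz": 0}]}}

```text
t: 9.5
eef_pos: [0.4322, -0.0171, 0.0238]
tcp_rot: [0.0, 0.999, -0.052, 0.0]
ft_force: [1.5, 0.5, -0.6]
grip_width: 0.0004
```

Call:
{"op": "servo_tool", "data": {"commands": [{"dx": 0.5,"dy": 0,"dz": 0,"rx": 0,"ry": 0,"rz": 0},{"dx": 0.5,"dy": 0,"dz": 0,"rx": 0,"ry": 0,"rz": 0},{"dx": 0.3,"dy": 0,"dz": 0,"rx": 0,"ry": 0,"rz": 0},{"dx": 0.2,"dy": 0,"dz": 0,"rx": 0,"ry": 0,"rz": 0},{"dx": 0,"dy": 0,"dz": 0,"rx": 0,"ry": 0,"rz": 0}]}}

```text
t: 10.0
eef_pos: [0.4469, -0.0186, 0.0237]
tcp_rot: [0.0, 0.999, -0.052, 0.0]
ft_force: [-0.7, 0.4, -0.3]
grip_width: 0.0007
```

```bash
cat >> h.py <<'E'
from scipy.optimize import minimize
def hull(n,x,y,yaw):
    c,s=np.cos(yaw),np.sin(yaw)
    Q=np.array([[i*.03,j*.075,k] for i in(-1,1) for j in(-1,1) for k in(.003,.039)])
    W=np.c_[x+c*Q[:,0]-s*Q[:,1],y+s*Q[:,0]+c*Q[:,1],Q[:,2]]
    m=np.zeros((400,640),np.uint8);cv2.fillPoly(m,[np.int32(cv2.convexHull(np.float32(proj(n,W)))*16)],1,shift=4);return m>0
def fit(cams=('side','top')):
    reg={}
    for n in cams:
        bot.capture(n)
        for r in bot.regions_of(n,'unit_center'):
            w=at_z(n,r['position'],.03)
            if np.hypot(w[0]-.48,w[1]+.02)<.06 and n not in reg: reg[n]=r['region']
    f=lambda p:-sum((lambda h:(h&reg[n]).sum()/(h|reg[n]).sum())(hull(n,*p)) for n in reg)
    x0=np.array([.48,-.02,-.1])
    r=minimize(f,x0,method='Nelder-Mead',options=dict(initial_simplex=[x0,x0+[.01,0,0],x0+[0,.01,0],x0+[0,0,.1]]))
    print(list(reg),r.x.round(4),r.fun)
E
python3 - <<'E'
from h import *
im=save('side','s6.png'); cv2.imwrite('pics/s6c.png',cv2.resize(im[170:320,250:450,::-1],None,fx=4,fy=4))
s=bot.sense();print(s['eef_pos'],s['ft_force'])
E
```

```text
[ 0.44684881 -0.01864312  0.02372392] [0.09828411 0.35124988 0.09126629]
```

View pics/s6c.png

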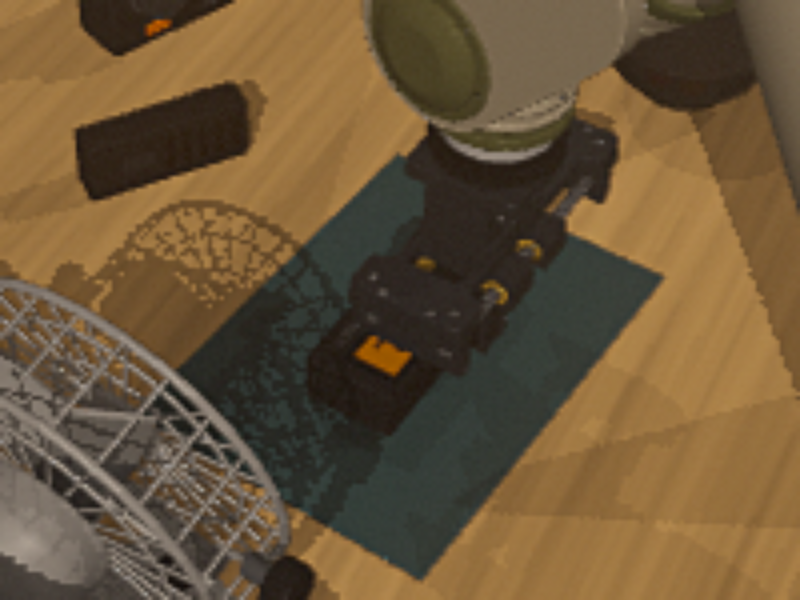

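Call:
{"op": "servo_tool", "data": {"commands": [{"dx": -1.5,"dy": 0,"dz": 0,"rx": 0,"ry": 0,"rz": 0},{"dx": -0.5,"dy": 0,"dz": -2,"rx": 0,"ry": 0,"rz": 0},{"dx": 0,"dy": 0,"dz": -4,"rx": 0,"ry": 0,"rz": 0},{"dx": 0,"dy": 0,"dz": -4,"rx": 0,"ry": 0,"rz": 0},{"dx": 0,"dy": 0,"dz": -4,"rx": 0,"ry": 0,"rz": -8},{"dx": 0,"dy": 0,"dz": -4,"rx": 0,"ry": 0,"rz": -8},{"dx": 0,"dy": 0,"dz": -4,"rx": 0,"ry": 0,"rz": -8},{"dx": 0,"dy": 0,"dz": -4,"rx": 0,"ry": 0,"rz": -8},{"dx": 0,"dy": 0,"dz": -4,"rx": 0,"ry": 0,"rz": -8},{"dx": 0,"dy": 0,"dz": -3,"rx": 0,"ry": 0,"rz": -8}]}}

```text
t: 11.05
eef_pos: [0.4268, -0.0165, 0.3565]
tcp_rot: [0.001, 0.932, 0.361, 0.002]
ft_force: [-0.0, -0.7, -0.3]
grip_width: 0.0004
```

Call:
{"op": "servo_tool", "data": {"commands": [{"dx": 0,"dy": 0,"dz": 0,"rx": 0,"ry": 0,"rz": -8},{"dx": 0,"dy": 0,"dz": 0,"rx": 0,"ry": 0,"rz": -8},{"dx": 0,"dy": 0,"dz": 0,"rx": 0,"ry": 0,"rz": -8},{"dx": 0,"dy": 0,"dz": 0,"rx": 0,"ry": 0,"rz": -8},{"dx": 0,"dy": 0,"dz": 0,"rx": 0,"ry": 0,"rz": -8},{"dx": 0,"dy": 0,"dz": 0,"rx": 0,"ry": 0,"rz": 0}]}}

```text
t: 11.65
eef_pos: [0.4267, -0.0165, 0.3539]
tcp_rot: [0.0, 0.754, 0.657, 0.0]
ft_force: [1.1, -0.1, -0.4]
grip_width: 0.0006
```

```bash
cat >> h.py <<'E'
HUB=np.array([.5265,.264,.165]);FX=np.array([-.142,-.99,0]);FX/=np.linalg.norm(FX);FY=np.cross([0,0,1],FX);UZ=np.array([0,0,1.])
def ring(tilt,a,r=.095):
    x=FX*np.cos(tilt)-UZ*np.sin(tilt);z=UZ*np.cos(tilt)+FX*np.sin(tilt);t=np.linspace(0,2*np.pi,73)
    return HUB+a*x+r*(np.cos(t)[:,None]*FY+np.sin(t)[:,None]*z)
def overlay(im,n,tilts,box,out,k=4):
    u,v,w,h=box;o=cv2.resize(im[v:v+h,u:u+w,::-1],None,fx=k,fy=k,interpolation=cv2.INTER_CUBIC)
    for t,c in zip(tilts,[(0,255,0),(0,0,255),(255,0,255)]):
        for a,r in((-.028,.095),(.028,.095),(-.068,.038)):
            cv2.polylines(o,[np.int32((proj(n,ring(t,a,r))-[u,v]+.5)*k)],True,c,1)
    cv2.imwrite('pics/'+out,o)
E
python3 - <<'E'
from h import *
im=save('side','s7.png'); overlay(im,'side',[0,-.25,-.5],(200,220,180,150),'ov7.png')
s=bot.sense();print(s['eef_pos'],s['joints'],s['t']); fit()
E
```

```text
[ 0.42673557 -0.01652942  0.35381811] [-3.17523703e-01  9.29800965e-02  1.35982348e+00  1.21241629e-04
  1.68794612e+00 -1.75313872e-01] 11.7
['side'] [ 0.4862 -0.0203 -0.0922] -0.8942705256940343
```

View pics/ov7.png

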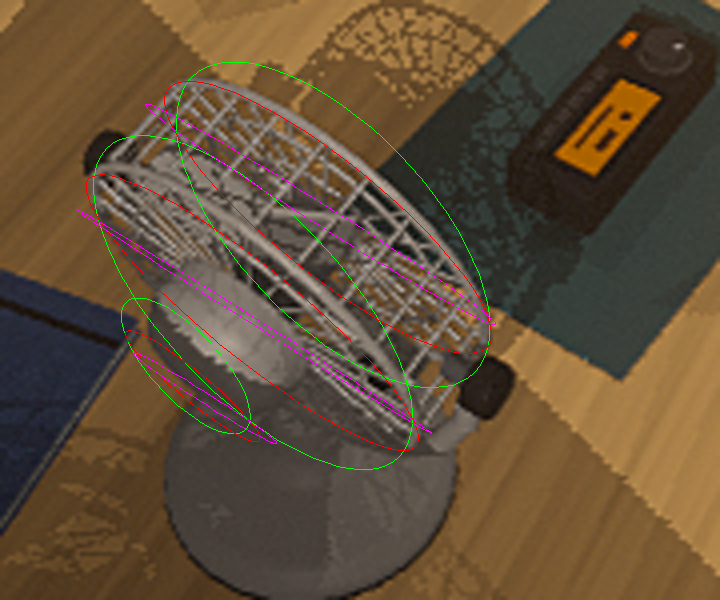

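View pics/s7.png

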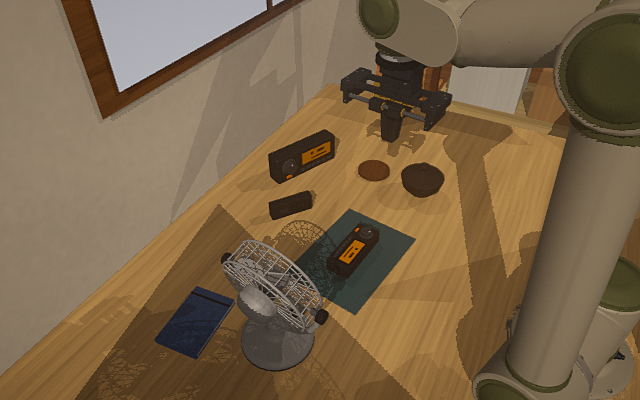

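Call:
{"op": "servo_tool", "data": {"commands": [{"dx": 3.92,"dy": 0.61,"dz": 0,"rx": 0,"ry": 0,"rz": 0},{"dx": 3.92,"dy": 0.61,"dz": 0,"rx": 0,"ry": 0,"rz": 0},{"dx": 3.92,"dy": 0.61,"dz": 0,"rx": 0,"ry": 0,"rz": 0},{"dx": 3.92,"dy": 0.61,"dz": 0,"rx": 0,"ry": 0,"rz": 0},{"dx": 3.92,"dy": 0.61,"dz": 0,"rx": 0,"ry": 0,"rz": 0},{"dx": 3.92,"dy": 0.61,"dz": 0,"rx": 0,"ry": 0,"rz": 0},{"dx": 3.92,"dy": 0.61,"dz": 0,"rx": 0,"ry": 0,"rz": 0},{"dx": 3.92,"dy": 0.61,"dz": 0,"rx": 0,"ry": 0,"rz": 0},{"dx": 3.92,"dy": 0.61,"dz": 0,"rx": 0,"ry": 0,"rz": 0},{"dx": 3.92,"dy": 0.61,"dz": 0,"rx": 0,"ry": 0,"rz": 0}]}}

```text
t: 12.9
eef_pos: [0.5416, 0.365, 0.3536]
tcp_rot: [0.0, 0.755, 0.656, 0.0]
ft_force: [0.2, -1.3, -0.1]
grip_width: 0.0005
```

Call:
{"op": "servo_tool", "data": {"commands": [{"dx": 0,"dy": 0,"dz": 0,"rx": 0,"ry": 0,"rz": 0},{"dx": 0,"dy": 0,"dz": 3,"rx": 0,"ry": 0,"rz": 0},{"dx": 0,"dy": 0,"dz": 3,"rx": 0,"ry": 0,"rz": 0},{"dx": 0,"dy": 0,"dz": 3,"rx": 0,"ry": 0,"rz": 0},{"dx": 0,"dy": 0,"dz": 3,"rx": 0,"ry": 0,"rz": 0},{"dx": 0,"dy": 0,"dz": 0,"rx": 0,"ry": 0,"rz": 0}]}}

```text
t: 13.5
eef_pos: [0.5401, 0.3621, 0.2299]
tcp_rot: [-0.001, 0.755, 0.656, -0.004]
ft_force: [0.3, -0.5, -0.4]
grip_width: 0.0004
```

```bash
python3 - <<'E'
from h import *
im=save('side','s8.png'); overlay(im,'side',[-.27],(160,100,200,150),'ov8.png')
s=bot.sense();d=s['eef_pos']-HUB;print(s['eef_pos'],d@FX,d@FY,(proj('side',s['eef_pos'])-[160,100])*4); 
E
```

```text
[0.54098236 0.36258483 0.23288269] -0.09964232199052825 0.0003384478615877826 [[269.80172013 794.47991465]]
```

View pics/s8.png

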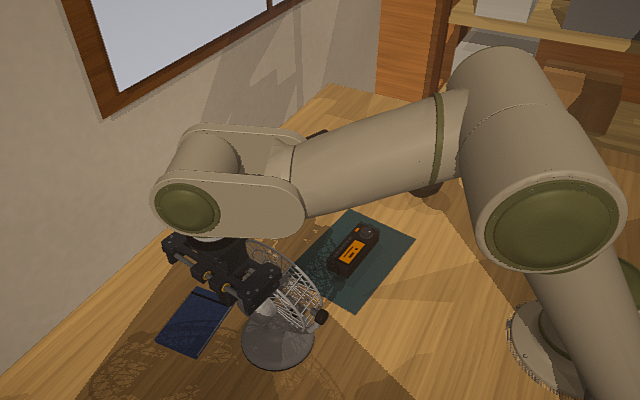

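Call:
{"op": "servo_tool", "data": {"commands": [{"dx": -1,"dy": 0,"dz": 0,"rx": 0,"ry": 0,"rz": 0},{"dx": -1,"dy": 0,"dz": 0,"rx": 0,"ry": 0,"rz": 0},{"dx": -1,"dy": 0,"dz": 0,"rx": 0,"ry": 0,"rz": 0},{"dx": -0.5,"dy": 0,"dz": 0,"rx": 0,"ry": 0,"rz": 0},{"dx": -0.5,"dy": 0,"dz": 0,"rx": 0,"ry": 0,"rz": 0},{"dx": -0.5,"dy": 0,"dz": 0,"rx": 0,"ry": 0,"rz": 0},{"dx": -0.5,"dy": 0,"dz": 0,"rx": 0,"ry": 0,"rz": 0},{"dx": -0.5,"dy": 0,"dz": 0,"rx": 0,"ry": 0,"rz": 0},{"dx": -0.5,"dy": 0,"dz": 0,"rx": 0,"ry": 0,"rz": 0},{"dx": 0,"dy": 0,"dz": 0,"rx": 0,"ry": 0,"rz": 0}]}}

```text
t: 14.55
eef_pos: [0.5329, 0.3032, 0.2337]
tcp_rot: [0.0, 0.755, 0.656, -0.0]
ft_force: [-0.2, 0.4, 0.8]
grip_width: 0.0003
```

```bash
python3 - <<'E'
from h import *
im=save('top','t9.png'); overlay(im,'top',[-.27,0],(160,140,130,130),'ov9t.png',5)
im=save('side','s9.png'); overlay(im,'side',[-.27,0],(200,220,160,150),'ov9.png')
s=bot.sense();d=s['eef_pos']-HUB;print(s['eef_pos'],d@FX,d@FY,s['ft_force'])
E
```

```text
[0.53282714 0.30334309 0.23329927] -0.039842850400042006 0.0006770621460843926 [-0.55695398 -0.33719308 -0.67430817]
```

View pics/ov9t.png

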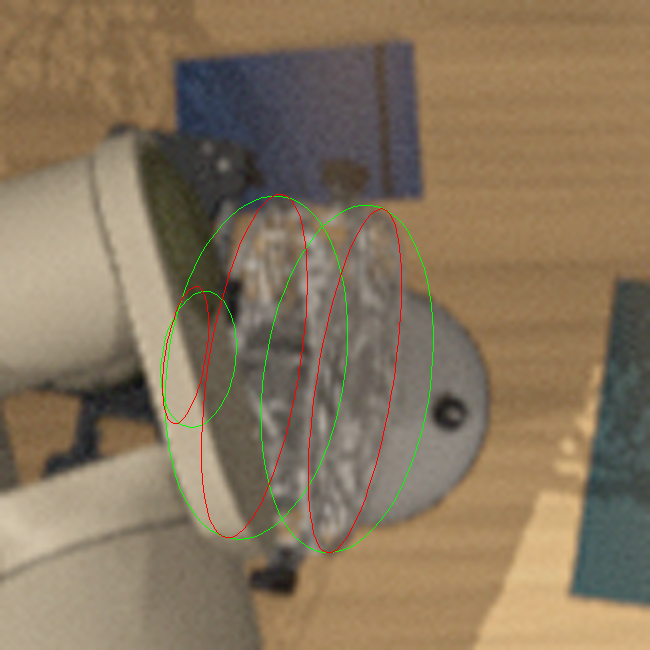

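View pics/ov9.png

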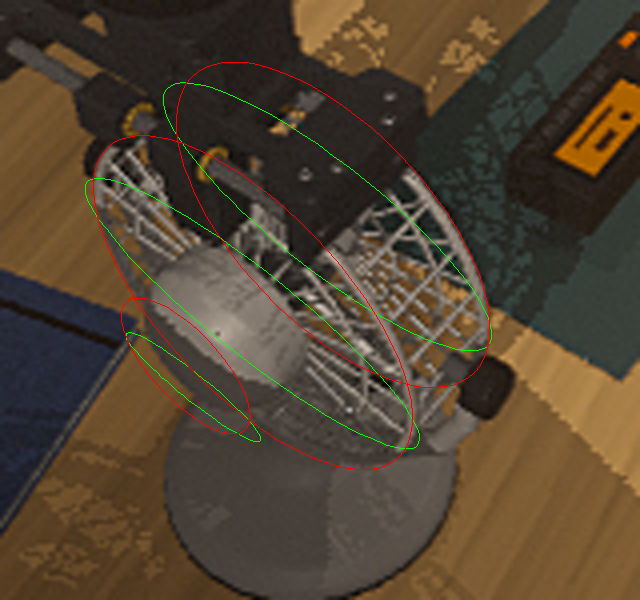

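Call:
{"op": "servo_tool", "data": {"commands": [{"dx": -0.5,"dy": 0,"dz": 0,"rx": 0,"ry": 0,"rz": 0},{"dx": -0.5,"dy": 0,"dz": 0,"rx": 0,"ry": 0,"rz": 0},{"dx": -0.5,"dy": 0,"dz": 0,"rx": 0,"ry": 0,"rz": 0},{"dx": -0.5,"dy": 0,"dz": 0,"rx": 0,"ry": 0,"rz": 0},{"dx": -0.4,"dy": 0,"dz": 0,"rx": 0,"ry": 0,"rz": 0},{"dx": -0.4,"dy": 0,"dz": 0,"rx": 0,"ry": 0,"rz": 0},{"dx": 0,"dy": 0,"dz": 0,"rx": 0,"ry": 0,"rz": 0}]}}

```text
t: 15.35
eef_pos: [0.5292, 0.2753, 0.2343]
tcp_rot: [0.0, 0.755, 0.656, 0.0]
ft_force: [0.3, 1.8, 4.6]
grip_width: 0.0006
```

```bash
python3 - <<'E'
from h import *
im=save('top','t10.png'); overlay(im,'top',[.35,.47],(160,140,130,130),'ov10t.png',5)
im=save('side','s10.png'); overlay(im,'side',[.35,.47],(200,220,160,150),'ov10.png')
s=bot.sense();d=s['eef_pos']-HUB;print(s['eef_pos'],d@FX,d@FY,s['ft_force'])
E
```

```text
[0.52918816 0.2755446  0.23396086] -0.011809313186366624 0.0010218061010434404 [1.78722713 2.06777877 2.69693341]
```

View pics/ov10t.png

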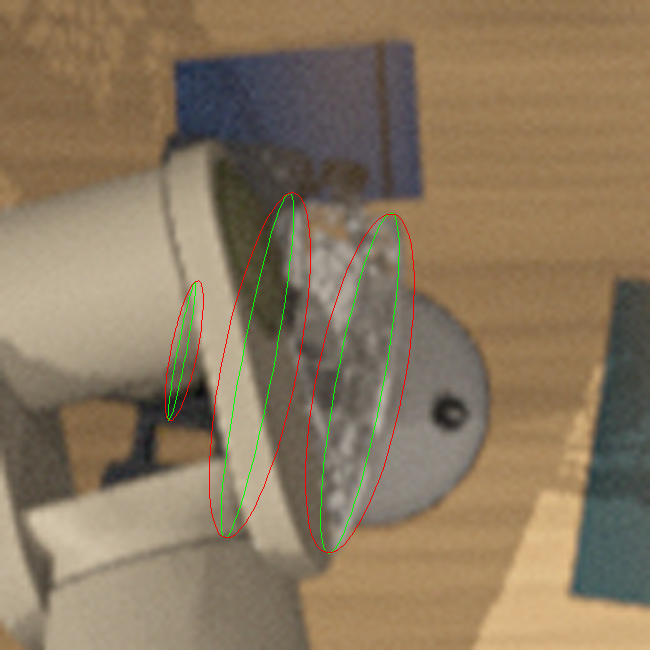

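View pics/ov10.png

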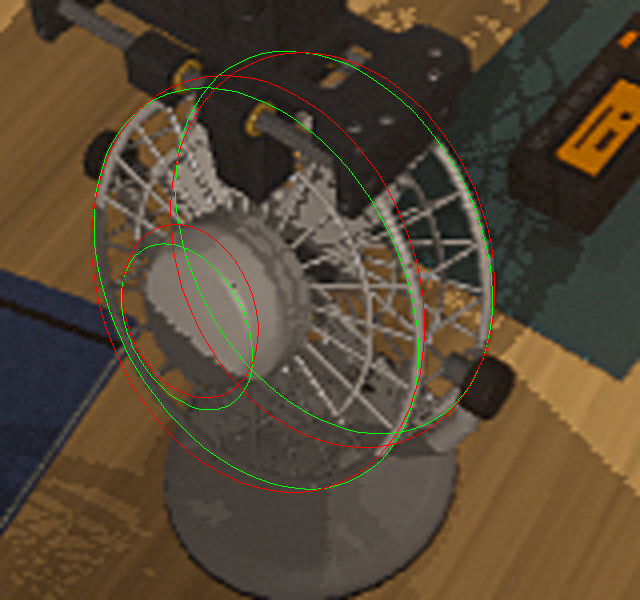

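Call:
{"op": "servo_tool", "data": {"commands": [{"dx": -0.3,"dy": 0,"dz": 0,"rx": 0,"ry": 0,"rz": 0},{"dx": 0,"dy": 0,"dz": 0,"rx": 0,"ry": 0,"rz": 0},{"dx": 2,"dy": 0,"dz": 0,"rx": 0,"ry": 0,"rz": 0},{"dx": 3,"dy": 0,"dz": 0,"rx": 0,"ry": 0,"rz": 0},{"dx": 2,"dy": 0,"dz": -3,"rx": 0,"ry": 0,"rz": 0},{"dx": 0,"dy": 0,"dz": -4,"rx": 0,"ry": 0,"rz": 0},{"dx": 0,"dy": 0,"dz": -4,"rx": 0,"ry": 0,"rz": 0},{"dx": 0,"dy": 0,"dz": -3,"rx": 0,"ry": 0,"rz": 0},{"dx": 0,"dy": -4,"dz": 0,"rx": 0,"ry": 0,"rz": 0},{"dx": 0,"dy": -4,"dz": 0,"rx": 0,"ry": 0,"rz": 0}]}}

```text
t: 16.45
eef_pos: [0.4589, 0.353, 0.3729]
tcp_rot: [0.0, 0.755, 0.656, -0.001]
ft_force: [0.1, 0.4, 0.0]
grip_width: -0.0002
```

Call:
{"op": "servo_tool", "data": {"commands": [{"dx": -4,"dy": -1,"dz": 0,"rx": 0,"ry": 0,"rz": 0},{"dx": -4,"dy": -1,"dz": 0,"rx": 0,"ry": 0,"rz": 0},{"dx": -4,"dy": -1,"dz": 0,"rx": 0,"ry": 0,"rz": 0},{"dx": -4,"dy": -1,"dz": 0,"rx": 0,"ry": 0,"rz": 0},{"dx": -4,"dy": 0,"dz": 0,"rx": 0,"ry": 0,"rz": 0},{"dx": -4,"dy": 0,"dz": 0,"rx": 0,"ry": 0,"rz": 0},{"dx": -4,"dy": 0,"dz": 0,"rx": 0,"ry": 0,"rz": 0},{"dx": -4,"dy": 0,"dz": 0,"rx": 0,"ry": 0,"rz": 0},{"dx": -4,"dy": 0,"dz": 0,"rx": 0,"ry": 0,"rz": 0},{"dx": -4,"dy": 0,"dz": 0,"rx": 0,"ry": 0,"rz": 0}]}}

```text
t: 17.45
eef_pos: [0.3629, -0.0386, 0.3731]
tcp_rot: [-0.001, 0.755, 0.656, -0.001]
ft_force: [0.8, -0.2, 0.3]
grip_width: 0.0006
```

```bash
python3 - <<'E'
from h import *
im=save('top','t11.png'); overlay(im,'top',[.38,.47],(160,140,130,130),'ov11t.png',5)
im=save('side','s11.png'); overlay(im,'side',[.38,.47],(200,220,160,150),'ov11.png')
s=bot.sense();print(s['eef_pos']);fit()
E
```

```text
[ 0.36316941 -0.04065793  0.37284755]
['side'] [ 0.4874 -0.0194 -0.0908] -0.9314750290360047
```

View pics/ov11t.png

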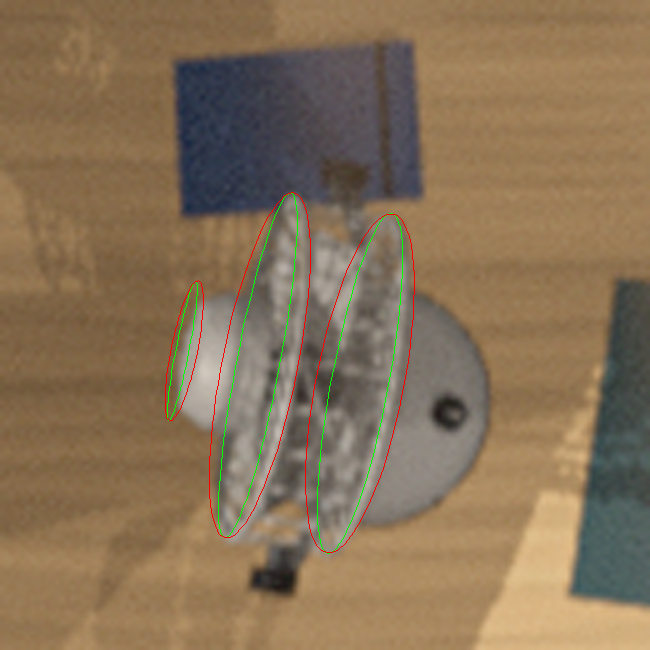

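View pics/ov11.png

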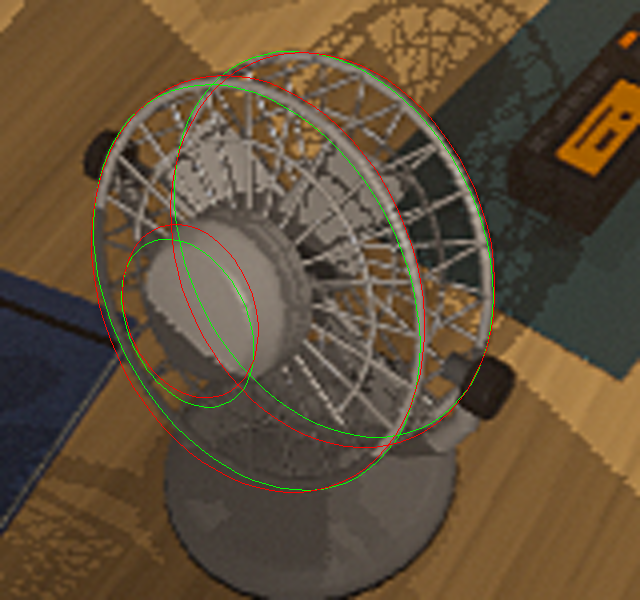

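View pics/s11.png

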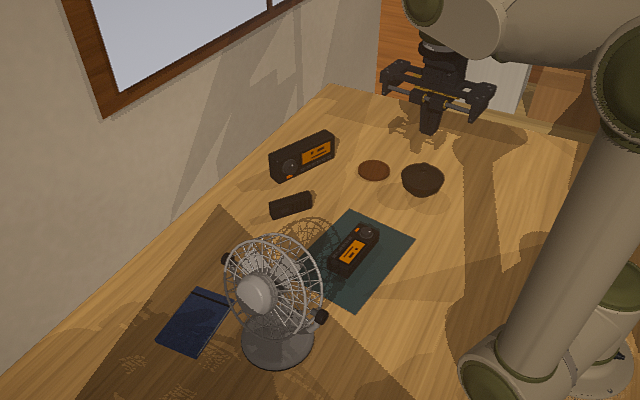

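```bash
python3 - <<'E'
from h import *
for n,f in(('side','s11'),('top','t11')):
    g=cv2.cvtColor(cv2.imread(f'pics/{f}.png'),cv2.COLOR_BGR2GRAY).astype(np.float32)
    for R_ in(.093,):
      out=[]
      for t in np.arange(.3,.6,.02):
        v=[]
        for a in(-.026,.026):
            p=proj(n,ring(t,a,R_)).astype(np.float32)
            v.append(cv2.remap(g,p[:,:1].copy(),p[:,1:].copy(),cv2.INTER_LINEAR).mean())
        out.append((round(float(t),2),*[round(float(x)) for x in v]))
      print(n,R_,out)
E
```

```text
side 0.093 [(0.3, 91, 98), (0.32, 93, 98), (0.34, 92, 100), (0.36, 94, 102), (0.38, 96, 105), (0.4, 102, 108), (0.42, 108, 109), (0.44, 106, 108), (0.46, 100, 107), (0.48, 95, 105), (0.5, 93, 101), (0.52, 91, 98), (0.54, 90, 95), (0.56, 89, 92), (0.58, 87, 90)]
top 0.093 [(0.3, 132, 122), (0.32, 128, 123), (0.34, 125, 125), (0.36, 124, 125), (0.38, 123, 128), (0.4, 124, 130), (0.42, 128, 132), (0.44, 127, 130), (0.46, 124, 126), (0.48, 122, 123), (0.5, 122, 121), (0.52, 122, 120), (0.54, 123, 119), (0.56, 123, 120), (0.58, 122, 122)]
```

```bash
python3 - <<'E'
from h import *
a=cv2.imread('pics/side0.png').astype(int);b=save('side','end.png')[:,:,::-1].astype(int)
for k,(u,v,w,h) in dict(dish=(395,155,55,45),coaster=(352,155,42,28),logbook=(150,285,65,75)).items():
    A=np.float32(a[v:v+h,u:u+w].mean(2));B=np.float32(b[v:v+h,u:u+w].mean(2));print(k,abs(A-B).mean(),cv2.phaseCorrelate(A,B))
s=bot.sense();print(s['t'],abs(s['qvel']).max()); bot.sign_off()
E
```

```text
dish 8.005792 ((-0.023165957560767225, 0.5455638418731183), 0.8916501147658736)
coaster 2.8718817 ((0.5036779197979406, 0.04106656225842187), 1.0104820643530952)
logbook 4.2790427 ((-0.016426764406446637, 0.5098991946782689), 0.9437984123936406)
17.8 0.009181137236769738
the job is handed in; nothing more can be done
```

The job is handed in at about 17.8 s. The radio unit lies on its back on the mat with screen and keys up, and the fan's head is tilted down at it.

- **Unit:** I chose the middle-sized of the three, the one standing on the mat, and tipped it with shut fingers high on its face. Once it lay flat I slid it about 25 mm, without lifting it, so that it lies on the fan's line. The last fit, from the side camera only, puts it at (0.487, -0.019), with an estimated 65 to 70 mm of mat around it.
- **Fan:** I pushed the top of the cage forward from about -0.27 to about 0.42 rad; both cameras agree on the end value. Aiming exactly at the unit's centre needed 0.47. The line therefore meets the unit's top face near its middle, roughly 13 mm off the centre. I left that small shortfall uncorrected.
- **Other things:** Before and after pictures show no real shift of the dish, coaster or logbook, within about half a pixel. The lid was checked only together with the dish. The dish crop had the largest brightness change, which I put down to the arm's shadow.
- **Failed check:** The arm partly hid the unit from the top camera, so its final position has no second view to confirm it.

The arm was clear of everything and still at hand-in.

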